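# Hook the tongued rib into the slotted bracket base

## Robot

A 6-joint arm with a two-finger parallel gripper is mounted at the origin on a cart in front of the work surface, level with it; the furniture and walls round the work are solid. World frame = base frame: x ahead of the robot, y to its left, z up, the work surface at z = 0. Lengths are in m, angles in rad, forces in N, time in s.
With the tool pointing down it reaches from about 0.35 to 0.775 m from the base axis. Payload 7.3 kg.
Tool frame: the origin (TCP) lies on the front face of the gripper's body, between the roots of the fingers; the fingertips stand 66 mm ahead of it and the grasp point (between the pads) lies 47 mm ahead of it; y points along the fingers, x is the direction in which the jaws open and shut, and the axes are right-handed (so a half turn about y gives the same grasp; the last joint's range is limited). The gripper opens to 92 mm and grips with 3 to 60 N. Pads are 19 mm wide; open, the fingers measure 130 mm over their backs; the gripper's body (75 mm by 190 mm) begins 47 mm behind the grasp point.
Start: joints at [-1.298, 0.342, 1.524, -0, 1.275, -0.146], TCP at [0.214, -0.48, 0.292] pointing down, gripper open.
Joint ranges: [-2.53, 2.53], [-0.77, 2.02], [0.04, 2.7], [-1, 4.14], [0.28, 2.66], [-3.11, 3.11]. Speed limits (rad/s): [2.57, 2.57, 3.14, 3.14, 3.14, 3.14].

## Interface

Orientations are given as [roll, pitch, yaw] about the fixed x, y, z axes, in that order (R = Rz(yaw) Ry(pitch) Rx(roll)).
In Python, from station import r gives the robot as it stands. The module is installed in compiled form; this text tells all that it offers.
- The arm moves only by the tool drive_tool, never from a script. Its argument "targets" is a list that holds one entry, the list of rows, each a list of 7 numbers: the shift along the world's x, y, z in mm, then the turn, a rotation vector about the world's x, y, z in degrees, then the closure, from -1 (fully open) to 1 (shut). A call has 1 to 20 rows; each row is the pose to reach, as a shift and turn from the pose commanded when the call began; what a row does not reach only later rows make up. A row lasts 1/8 s, in which the tool goes at most 62.5 mm and 10.7 degrees, less where a joint would pass 70% of its speed; a pose out of reach is approached as far as the arm can. A call with a gripper value outside its range is refused whole. The fingers move at their own pace and stop on an object; the grip force is fixed at half the most. Time passes only in rows, so rows that repeat a pose let the fingers close. It gives the time, the measured TCP pose, the force and the opening at its end, in the units of the state.
- r.state(): the state, without advancing time (a new reading comes with each control period).
- r.grab_frame(name): name is "side" or "top" or "wrist"; returns the picture (400x640x3 uint8, red, green, blue); there is no depth.
- r.camera_model(name): a dict with "K" (3x3 intrinsics, pixels), "R" (3x3) and "t" (3): a world point X has camera coordinates R X + t. Camera axes: x right, y down, z forward; pixel columns grow to the right and rows downward; lengths in m; the calibration is good to about 2 mm. The wrist camera is an equidistant fisheye: a pixel r from the principal point sees the ray r / f radians off the axis. A picture is of the moment at which its call begins: read the wrist's pose just before it. camera_model takes no time and is no camera call; for the wrist camera it gives the pose at the moment of the call.
- r.job_done(): hands the job in, once; it reports no verdict.
Trained networks look in the newest picture that a camera, given by its name, has taken for a name from the list of things; names that differ only in an ending like _2 or _b are one class to them, and where a whole thing is asked for, a point or a joint stands for the part that bears it (a point fixed in the world has none). Each returns a list of dicts, best first, with "confidence" (0 to 1); they miss things now and then, are a little off and sometimes report something else, mostly with a low value. They report only what shows in the picture. A call takes as long as a camera call. They do not tell look-alikes from the thing itself.
- r.silhouettes(camera, name): "mask" (400x640 bool, what is visible of it) and "box" ([left, top, right, bottom] in pixels, round what is visible of it).
- r.pinpoint(camera, name): "position" ([row, column] in pixels: a listed point, or the origin of a listed thing).
The state is a dict: "time": time; "joint_positions": joint angles; "qd": joint speeds; "tau": joint torques, N m; "position": TCP position; "orientation": TCP orientation; "wrist_force": force on the tool from outside, world axes, zero at the start; "torque": the same for the moment, N m; "width": finger opening in m.
Only numpy, scipy, OpenCV 4.12 (cv2) and the standard library are available. Lean on these libraries where they do the work, as an engineer would, in place of code of your own. Each camera call takes 0.05 s, during which the arm holds its last target.

## Task

Two steel ribs stand edge-on in the kerfed wooden block. Take the one with the hooked tongue and fit it to the bracket base ready for tack welding: lean it nose up so that the hook threads down through the narrow slot (the top was tacked on by eye, so feel for it), then tip it level so that the hook catches under the plate at the end of the slot away from the upright plate and the rib sits fully home, standing upright. Leave the plain rib standing in its kerf.

Things in the scene. Friction and masses are not known exactly. Their poses are not given: they have to be found in the camera images.
- rib_grip (a point): Grip point of the hooked rib, a flat steel plate 10 mm thick, 0.25 to 0.5 kg, mid-thickness, 46 mm above its foot line. Rib axes: x along it to its tall straight nose edge, y through its thickness, z up. Outline (x,z) mm from here: heel (-59,-46),(-59,-24), slope up to (22,34), top to (49,34), nose edge down to (49,-46). It stands upright in a kerf of the block; lift it straight up 45 mm to clear.
- rib_foot (a point): Same rib and axes: on its foot line (x 5 mm to the heel of the grip point, 46 mm below it), mid-thickness. Below the foot line hangs a tongue 8 mm deep from x -44 to +42 mm from here, its nose corner cut 7x6 mm. The foot line beyond the tongue is the shoulders that rest on the base plate: 10 mm at the heel, 12 mm at the nose.
- rib_heel (a point): Same rib and axes: rear end of the foot line (heel corner), 54 mm to the heel of the foot point. To thread the hook, lean the rib 35 degrees nose up about y and bring it down with this corner about 9 mm inside the slot's end: that leaves 8 mm to spare fore and aft. Below 20 degrees it jams unless the toe is under the plate; once it is, draw the rib back while tipping it level.
- rib_toe (a point): Same rib and axes: tip of the hook's toe, mid-thickness, 63 mm to the heel of the foot point and 15 mm below the foot line. The hook's neck is the tongue's rear 19 mm (44 to 25 mm to the heel of the foot point), 24 mm deep; from it the toe points rearwards 19 mm, its upper face 12 mm and its underside 24 mm below the foot line, nose-side bottom corner of the neck cut off.
- slot_ref (a point): Bracket base: two bolted legs (182 mm over the feet, fixed) carrying a slotted top with an upright plate. Point: where the slot's end away from the upright plate should be, at the top's upper face, 50 mm above the bench. Axes: x along the slot to the upright plate, y across, z up. The top was tacked on by eye: slot and upright plate lie off together, up to 6 mm in x, 8 in y (parallel, height true).
- base: Same base, same axes, origin at bench height below slot_ref. From the slot's true end: top plate 8 mm thick, x -45 to 114, y -65 to 65, open below; through slot x 0 to 92, 13 mm wide; near face of the upright plate at x 106 (70 mm high). Tongue plus toe are 105 mm long, so the hook cannot go straight down. Rib seated: foot point at x 47, y 0, level with the top; play 3 mm in x, 1.5 mm in y.
- block: Wooden block fixed to the bench, 56 (x) x 150 (y) x 50 mm high, origin under its centre. Two through kerfs along x, 13 mm wide, 26 mm deep (floor 24 mm above the bench), at y +38 and -38 mm. A rib stands in each, nose to +x, heel (and hook) overhanging the -x face; which one is in which kerf varies. The hooked rib rests on its 8 mm tongue.
- plain_mid (a point): The plain rib in the other kerf (no tongue or hook, straight lower edge): steel, 10 mm thick, 95 mm long, 88 mm high. Point: mid-thickness, 54 mm above its lower edge. Stays where it is.
Things that resemble listed ones, but are neither listed nor needed, are in the scene too. What is shaped like the part that bears rib_grip but purple is not meant.

How it is judged:
By the outcome, as a careful person would: the job done as asked, in the order asked, and still so for the second after the job is handed in, with the robot touching nothing.
It also fails if it takes over 58 s, if anything falls off the work surface, if the arm or the gripper's body presses on something with over 40 N, if the wrist force passes 120 N, or if a joint passes its speed limit or range.

## Working session

There is one attempt and no reset: what is moved stays moved. The work goes in short steps, Python scripts to look and compute and a tool call to move; the robot and the scene stay as the last step left them, time stands still between calls to the robot, and variables do not carry over. Pictures are saved under pics/ and viewed, and the job is handed in when it is done.

Besides the shell and the picture viewer there is one more tool, called after "Call:" as name(argument=value, ...) on one line, values as JSON. drive_tool: Moves the arm, as the interface text tells. Its arguments: {"type":"object","properties":{"targets":{"type":"array"}},"required":["targets"]}

```bash
mkdir -p pics; ls; cat > h.py <<'E'
import numpy as np, cv2
from station import r
from scipy.spatial.transform import Rotation as Rn
def cam(n):
    c=r.camera_model(n); return [np.array(c[k],float) for k in("K","R","t")]
def ray(n,row,col,c=None):
    K,R,t=c or cam(n)
    x=(col-K[0,2])/K[0,0]; y=(row-K[1,2])/K[1,1]
    if n=="wrist":
        th=np.hypot(x,y); d=np.array([x/th*np.sin(th),y/th*np.sin(th),np.cos(th)]) if th>1e-9 else np.array([0,0,1.])
    else: d=np.array([x,y,1.])
    d/=np.linalg.norm(d)
    return -R.T@t, R.T@d
def proj(n,X,c=None):
    K,R,t=c or cam(n); p=R@np.asarray(X,float)+t
    if n=="wrist":
        rr=np.hypot(p[0],p[1]); th=np.arctan2(rr,p[2]); x,y=p[0]/rr*th,p[1]/rr*th
    else: x,y=p[0]/p[2],p[1]/p[2]
    return np.array([K[1,2]+K[1,1]*y,K[0,2]+K[0,0]*x])
def atz(n,row,col,z,c=None):
    o,d=ray(n,row,col,c); return o+d*(z-o[2])/d[2]
def tri(rays):
    A=0;b=0
    for o,d in rays:
        P=np.eye(3)-np.outer(d,d);A=A+P;b=b+P@o
    X=np.linalg.solve(A,b); return X,[np.linalg.norm(np.cross(X-o,d)) for o,d in rays]
def save(img,f): cv2.imwrite("pics/"+f,img[:,:,::-1])
E
python3 - <<'E'
from h import *
np.set_printoptions(precision=4,suppress=True)
print(r.state())
for n in("side","top","wrist"):
    save(r.grab_frame(n),f"{n}0.png")
    c=cam(n); print(n,c[0].tolist(),"pos",-c[1].T@c[2],"fwd",c[1][2])
    for nm in("rib_grip","rib_foot","rib_heel","rib_toe","slot_ref","base","block","plain_mid"):
        for p in r.pinpoint(n,nm)[:3]: print(n,nm,np.round(p["position"],1),round(p["confidence"],2))
E
```

```text
pics
{'time': 0.0, 'joint_positions': array([-1.298 ,  0.3427,  1.525 , -0.    ,  1.2754, -0.146 ]), 'qd': array([-0.0008,  0.    , -0.0001, -0.0014, -0.0009, -0.0003]), 'tau': array([  0.0007, -43.1239, -24.4222,   0.0718,   0.056 ,  -0.0001]), 'position': array([ 0.2134, -0.4793,  0.2916]), 'orientation': array([-1.5706,  0.0015, -1.152 ]), 'wrist_force': array([-0.786 ,  0.2612,  0.0601]), 'torque': array([ 0.0366,  0.0607, -0.0282]), 'width': 0.09175079756967558}
side [[383.5225170836249, 0.0, 313.6895524017161], [0.0, 383.5225170836249, 196.7795116859332], [0.0, 0.0, 1.0]] pos [0.2291 0.8014 0.4594] fwd [ 0.2991 -0.8444 -0.4445]
side rib_grip [217.9 311.1] 0.71
side rib_grip [248.4 296.7] 0.57
side rib_foot [229.3 316.7] 0.93
side rib_foot [266.4 303.3] 0.66
side rib_heel [230.4 293.2] 0.66
side rib_heel [265.8 327.4] 0.61
side rib_toe [272.9 333.9] 0.9
side rib_toe [232.1 290.1] 0.76
side base [178.8 318.8] 0.56
side block [273.3 294.5] 0.77
side plain_mid [231.  287.4] 0.94
top [[406.7091005926428, 0.0, 329.7585817374426], [0.0, 406.7091005926428, 196.3548605209517], [0.0, 0.0, 1.0]] pos [0.3337 0.089  0.9552] fwd [ 0.1853 -0.0173 -0.9825]
top rib_grip [219.4 234.3] 0.68
top rib_grip [202.5 342.5] 0.59
top rib_foot [244.8 250.4] 0.43
top rib_heel [244.1 249.2] 0.89
top rib_heel [190.1 312.5] 0.82
top rib_toe [247.3 255.1] 0.87
top rib_toe [191.2 308.8] 0.77
top base [204.2 263.1] 0.59
top base [213.7 254.3] 0.33
top block [214.6 254.3] 0.82
top plain_mid [204.  259.1] 0.71
wrist [[309.70691628693146, 0.0, 319.25821362489114], [0.0, 309.70691628693146, 196.29532835316536], [0.0, 0.0, 1.0]] pos [ 0.2856 -0.4475  0.3847] fwd [-0.2626 -0.1168 -0.9578]
```

View pics/side0.png

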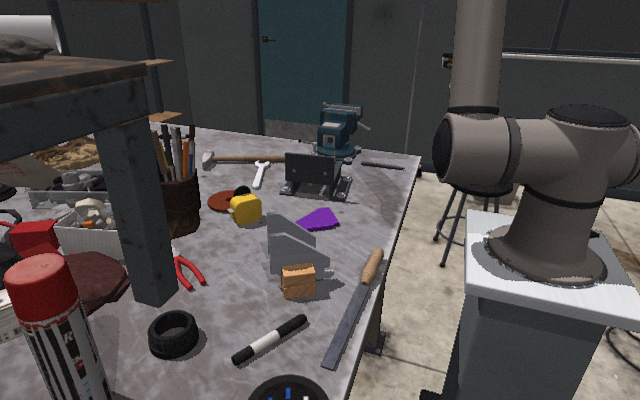

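View pics/top0.png

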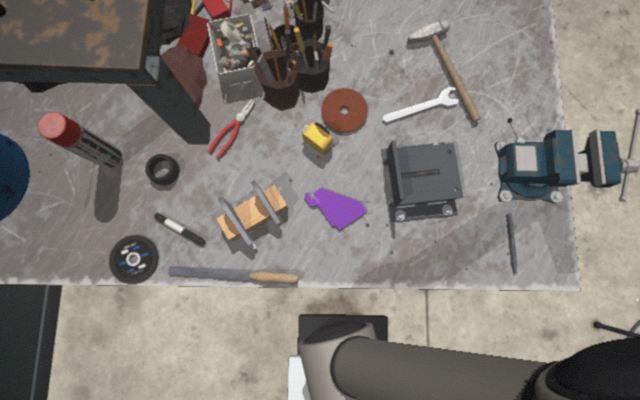

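View pics/wrist0.png

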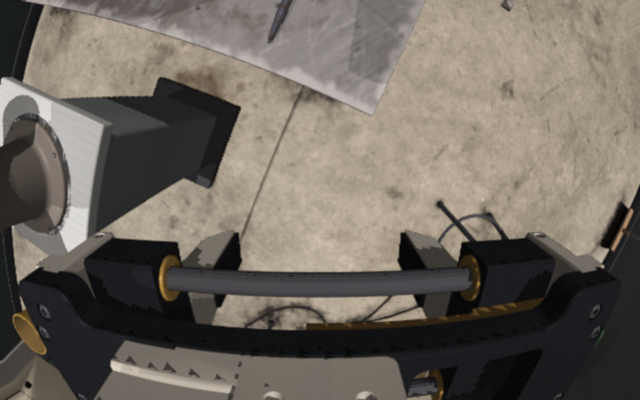

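```bash
python3 - <<'E'
import cv2
a=cv2.imread('pics/top0.png')
cv2.imwrite('pics/top0c.png',cv2.resize(a[110:310,190:400],None,fx=3.8,fy=3,interpolation=cv2.INTER_CUBIC) if 0 else cv2.resize(a[130:280,200:400],None,fx=4,fy=4,interpolation=cv2.INTER_CUBIC))
a=cv2.imread('pics/side0.png')
cv2.imwrite('pics/side0c.png',cv2.resize(a[140:290,230:430],None,fx=4,fy=4,interpolation=cv2.INTER_CUBIC))
E
```

```text
(no output)
```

View pics/top0c.png

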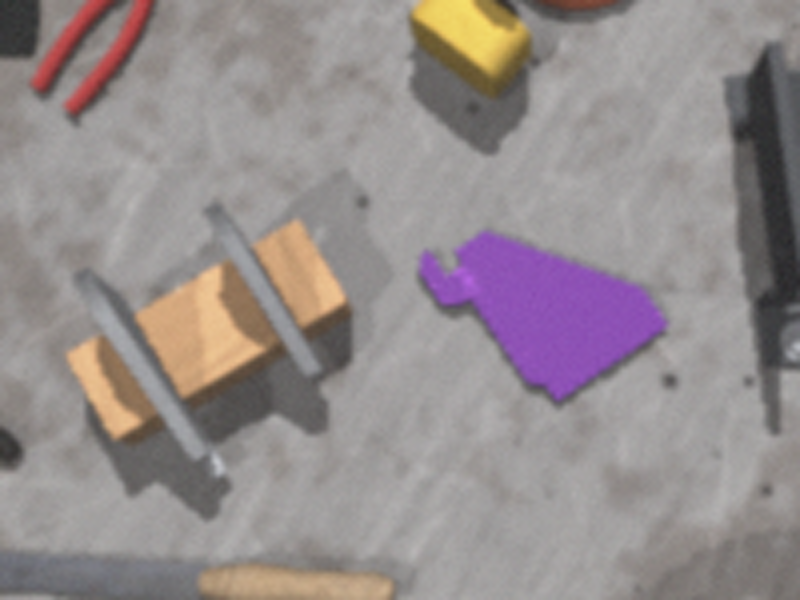

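View pics/side0c.png

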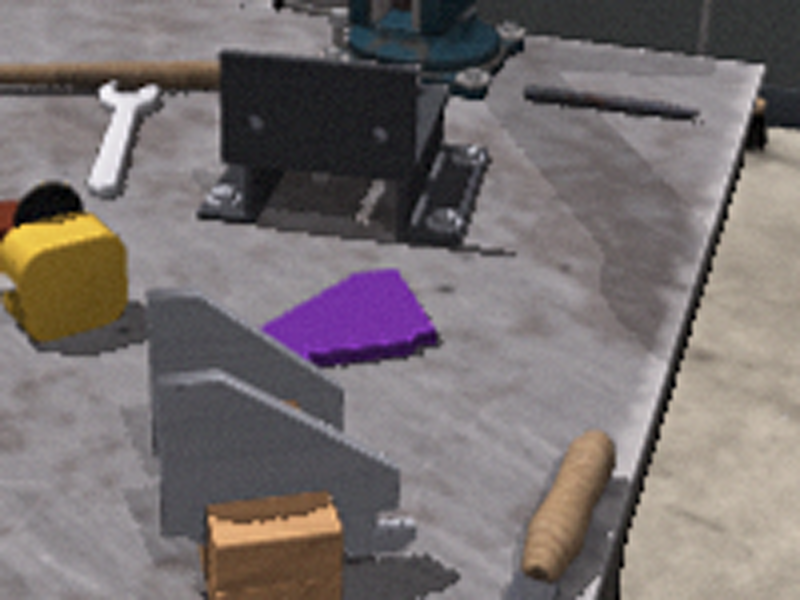

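```bash
python3 - <<'E'
from h import *
np.set_printoptions(precision=4,suppress=True)
def T(a,b):
    return tri([ray("side",*a),ray("top",*b)])
print("toe",T((272.9,333.9),(247.3,255.1)),"heel",T((265.8,327.4),(244.1,249.2)))
print("block corners z50", *[atz("top",130+y/4,200+x/4,.05) for x,y in((68,354),(118,440),(350,303),(298,222))],sep="\n")
print("block pin", atz("top",214.6,254.3,0))
# rib top edge nose/heel hooked: nose end crop(85,275) z .112 ; plain nose crop (215,207)
print("nose", atz("top",130+278/4,200+85/4,.112),"heel top",atz("top",130+455/4,200+200/4,.054))
for n in("side","top"):
  for nm in("block","rib_grip","plain_mid","base"):
    for s in r.silhouettes(n,nm)[:3]: print(n,nm,s["box"],round(s["confidence"],2),s["mask"].sum())
a=cv2.imread('pics/top0.png')
cv2.imwrite('pics/top0b.png',cv2.resize(a[130:230,370:480],None,fx=6,fy=6,interpolation=cv2.INTER_CUBIC))
print(r.state()["time"])
E
```

```text
toe (array([0.3872, 0.2418, 0.0135]), [np.float64(0.002517774579451091), np.float64(0.002517774579451101)]) heel (array([0.3951, 0.2523, 0.0346]), [np.float64(0.0003748360290765754), np.float64(0.0003748360290765805)])
block corners z50
[0.4502 0.3239 0.05  ]
[0.4028 0.2935 0.05  ]
[0.4814 0.168  0.05  ]
[0.5275 0.1989 0.05  ]
block pin [0.4672 0.2499 0.    ]
nose [0.4824 0.3015 0.112 ] heel top [0.3949 0.2472 0.054 ]
side block [279.7, 266.1, 314.5, 297.3] 0.89 1118
side rib_grip [295.5, 207.6, 339.5, 233.6] 0.79 642
side rib_grip [270.8, 232.2, 333.4, 274.4] 0.58 1764
side plain_mid [265.4, 211.2, 317.3, 246.7] 0.9 829
side base [279.0, 171.2, 351.8, 199.9] 0.9 660
top block [216.3, 183.7, 285.2, 240.0] 0.73 1437
top rib_grip [305.3, 189.7, 366.0, 229.1] 0.92 1284
top rib_grip [216.6, 196.6, 256.0, 248.3] 0.68 470
top plain_mid [250.5, 181.9, 279.1, 225.2] 0.63 246
top base [382.8, 145.7, 457.1, 224.5] 0.93 1216
1.75
```

View pics/top0b.png

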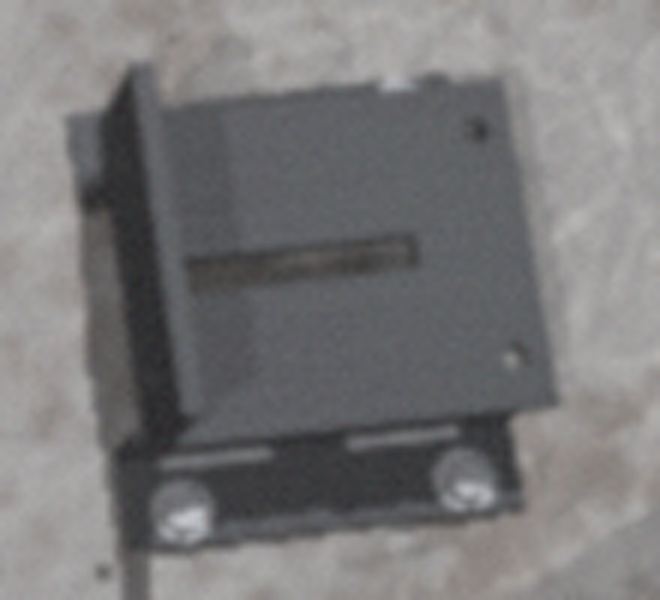

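```bash
python3 - <<'E'
from h import *
np.set_printoptions(precision=4,suppress=True)
f=lambda x,y,z: atz("top",130+y/6,370+x/6,z)
for nm,x,y,z in (("end_hi",415,236,.05),("end_lo",417,265,.05),("l_hi",190,258,.05),("l_lo",192,288,.05),("plate_tr",500,80,.05),("plate_br",555,403,.05),("up_t",143,66,.12),("up_b",185,432,.12),):
    print(nm,f(x,y,z))
E
```

```text
end_hi [ 0.5718 -0.1785  0.05  ]
end_lo [ 0.5604 -0.1788  0.05  ]
l_hi [ 0.5617 -0.0915  0.05  ]
l_lo [ 0.5499 -0.092   0.05  ]
plate_tr [ 0.6351 -0.2142  0.05  ]
plate_br [ 0.5073 -0.2295  0.05  ]
up_t [ 0.6146 -0.0621  0.12  ]
up_b [ 0.4816 -0.0745  0.12  ]
```

Call:
drive_tool(targets=[[[346, 320, -22, 0, 0, 72.5, -1], [346, 320, -22, 0, 0, 72.5, -1], [346, 320, -22, 0, 0, 72.5, -1], [346, 320, -22, 0, 0, 72.5, -1], [346, 320, -22, 0, 0, 72.5, -1], [346, 320, -22, 0, 0, 72.5, -1], [346, 320, -22, 0, 0, 72.5, -1], [346, 320, -22, 0, 0, 72.5, -1], [346, 320, -22, 0, 0, 72.5, -1], [346, 320, -22, 0, 0, 72.5, -1], [346, 320, -22, 0, 0, 72.5, -1]]])

```text
time: 3.12
position: [0.5589, -0.1606, 0.2704]
orientation: [-1.571, -0.0, 0.112]
wrist_force: [-0.6, -0.7, 0.9]
width: 0.0917
```

```bash
python3 - <<'E'
from h import *
np.set_printoptions(precision=4,suppress=True)
c=cam("wrist"); np.savez("w1.npz",K=c[0],R=c[1],t=c[2])
im=r.grab_frame("wrist"); save(im,"w1.png"); print(r.state()); print(-c[1].T@c[2],c[1][2])
for p in (r.pinpoint("wrist","slot_ref")[:2]+r.pinpoint("wrist","base")[:2]): print(p)
for X in ((.566,-.1787,.05),(.555,-.09,.05)): print(proj("wrist",X,c))
E
```

```text
{'time': 3.175, 'joint_positions': array([-0.4116,  0.4625,  1.3976, -0.0001,  1.2813, -0.5232]), 'qd': array([ 0.001 ,  0.0011, -0.0012,  0.0005,  0.0007,  0.0008]), 'tau': array([  0.2683, -49.1709, -24.4538,   0.0611,   0.072 ,  -0.004 ]), 'position': array([ 0.5589, -0.1606,  0.2705]), 'orientation': array([-1.571 , -0.0002,  0.1117]), 'wrist_force': array([-0.1293,  0.3211,  0.2584]), 'torque': array([-0.0128, -0.1119,  0.0123]), 'width': 0.09181243324413417}
[ 0.551  -0.0827  0.3629] [ 0.0328 -0.2864 -0.9576]
[198.9313 323.0509]
[113.3931 322.1886]
```

View pics/w1.png

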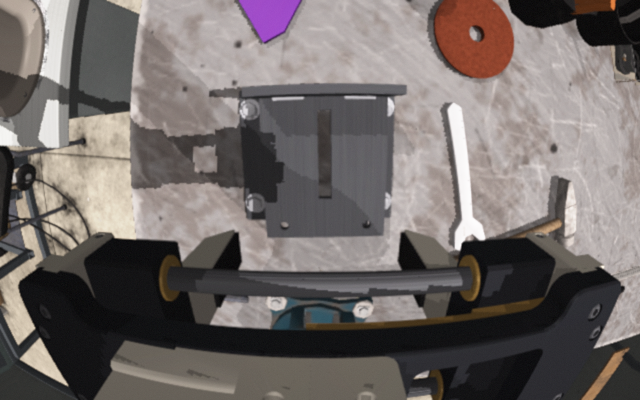

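```bash
python3 - <<'E'
import cv2
a=cv2.imread('pics/w1.png')
cv2.imwrite('pics/w1c.png',cv2.resize(a[75:245,230:415],None,fx=3.5,fy=3.5,interpolation=cv2.INTER_CUBIC))
cv2.imwrite('pics/w1d.png',cv2.convertScaleAbs(cv2.resize(a[95:210,300:350],None,fx=5,fy=5,interpolation=cv2.INTER_CUBIC),alpha=2))
E
```

```text
(no output)
```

View pics/w1c.png

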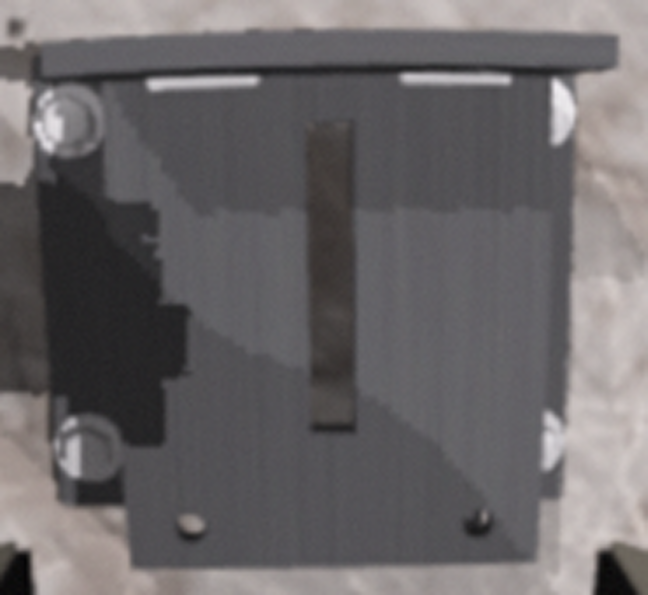

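View pics/w1d.png

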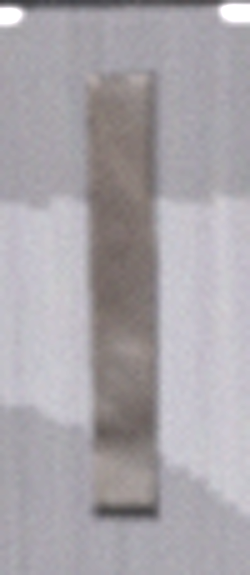

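```bash
python3 - <<'E'
from h import *
np.set_printoptions(precision=4,suppress=True)
z=np.load("w1.npz"); c=[z["K"],z["R"],z["t"]]
P=[]
for x,y in((86,73),(155,73),(96,516),(158,516)):
    p=atz("wrist",95+(y+.5)/5-.5,300+(x+.5)/5-.5,.05,c); P.append(p); print(p)
a=(P[0]+P[1])/2;b=(P[2]+P[3])/2;d=a-b
print("end",b,"len",np.linalg.norm(d),"yaw",np.degrees(np.arctan2(d[1],d[0])),"w",np.linalg.norm(P[0]-P[1]),np.linalg.norm(P[2]-P[3]))
# upright plate lower/upper, plate far edge
g=lambda x,y,zz:atz("wrist",75+(y+.5)/3.5-.5,230+(x+.5)/3.5-.5,zz,c)
A=g(132,567,.05);B=g(532,560,.05);e=(A-B);print("far edge",A,B,np.linalg.norm(e),"yaw",np.degrees(np.arctan2(e[1],e[0])))
A=g(40,75,.12);B=g(617,67,.12);e=A-B;print("upright near top edge",A,B,np.linalg.norm(e),np.degrees(np.arctan2(e[1],e[0])))
E
```

```text
[ 0.5492 -0.0864  0.05  ]
[ 0.5629 -0.0848  0.05  ]
[ 0.5614 -0.178   0.05  ]
[ 0.5744 -0.1765  0.05  ]
end [ 0.5679 -0.1772  0.05  ] len 0.09239230510620493 yaw 97.3896258495702 w 0.013765735026119776 0.013109453900333844
far edge [ 0.5094 -0.2294  0.05  ] [ 0.636 -0.213  0.05 ] 0.12765427701289234 yaw -172.63962916598635
upright near top edge [ 0.489  -0.0803  0.12  ] [ 0.618  -0.0636  0.12  ] 0.13007322880840405 -172.63907497328796
```

```bash
python3 - <<'E'
from h import *
print(tri([ray("side",70,172),ray("top",82,158)]), tri([ray("side",70,172),ray("top",5,172)]))
print(tri([ray("side",300,150),ray("top",143,200)]))
for z in(.3,.4): print(atz("top",82,158,z))
E
```

```text
(array([0.6116673 , 0.33868847, 0.37738875]), [np.float64(0.003099374659200798), np.float64(0.0030993746592008087)]) (array([0.68687188, 0.29498957, 0.39230434]), [np.float64(0.043139640314352266), np.float64(0.04313964031435211)])
(array([ 0.6577096 ,  0.40102216, -0.01056193]), [np.float64(0.01415422882878914), np.float64(0.014154228828788739)])
[0.65227009 0.37462173 0.3       ]
[0.60364422 0.33102628 0.4       ]
```

Call:
drive_tool(targets=[[[-129, 420, 0, 0, 0, -64.6, -1], [-129, 420, 0, 0, 0, -64.6, -1], [-129, 420, 0, 0, 0, -64.6, -1], [-129, 420, 0, 0, 0, -64.6, -1], [-129, 420, 0, 0, 0, -64.6, -1], [-129, 420, 0, 0, 0, -64.6, -1], [-129, 420, 0, 0, 0, -64.6, -1], [-129, 420, 0, 0, 0, -64.6, -1], [-129, 420, 0, 0, 0, -64.6, -1], [-129, 420, 0, 0, 0, -64.6, -1]]])

```text
time: 4.53
position: [0.4308, 0.2595, 0.2703]
orientation: [-1.571, -0.001, -1.015]
wrist_force: [0.3, -0.1, -0.3]
width: 0.0918
```

```bash
python3 - <<'E'
from h import *
np.set_printoptions(precision=4,suppress=True)
c=cam("wrist"); np.savez("w2.npz",K=c[0],R=c[1],t=c[2])
im=r.grab_frame("wrist"); save(im,"w2.png"); s=r.state(); print(s["position"],s["orientation"],s["joint_positions"])
for nm in("rib_grip","rib_heel","rib_foot","plain_mid","block"):
  for p in r.pinpoint("wrist",nm)[:2]: print(nm,p)
for X in ((.443,.277,.078),(.4824,.3015,.112)): print(proj("wrist",X,c))
E
```

```text
[0.431  0.2592 0.2703] [-1.5709 -0.0005 -1.0155] [ 0.3893  0.3213  1.6186 -0.0005  1.2017  1.4049]
rib_grip {'position': [163.3, 310.5], 'confidence': 0.97}
rib_grip {'position': [215.7, 482.9], 'confidence': 0.65}
rib_heel {'position': [209.8, 310.9], 'confidence': 0.82}
rib_heel {'position': [174.2, 452.6], 'confidence': 0.6}
rib_foot {'position': [160.3, 309.7], 'confidence': 0.67}
rib_foot {'position': [213.7, 453.7], 'confidence': 0.56}
plain_mid {'position': [163.8, 387.0], 'confidence': 0.56}
block {'position': [150.9, 344.0], 'confidence': 0.9}
[169.6329 310.0671]
[122.0064 308.5148]
```

View pics/w2.png

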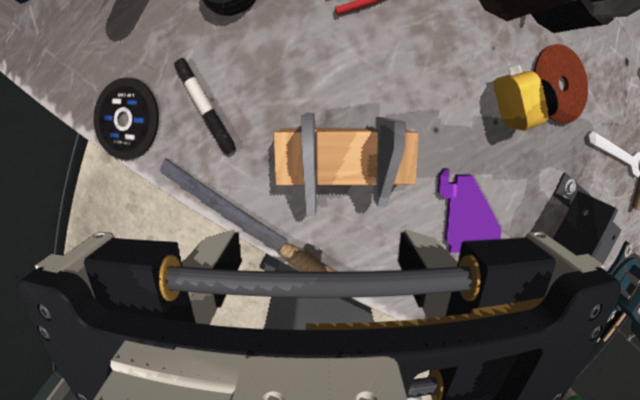

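```bash
python3 - <<'E'
import cv2
a=cv2.imread('pics/w2.png')
cv2.imwrite('pics/w2c.png',cv2.resize(a[105:222,265:425],None,fx=5,fy=5,interpolation=cv2.INTER_CUBIC))
E
```

```text
(no output)
```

View pics/w2c.png

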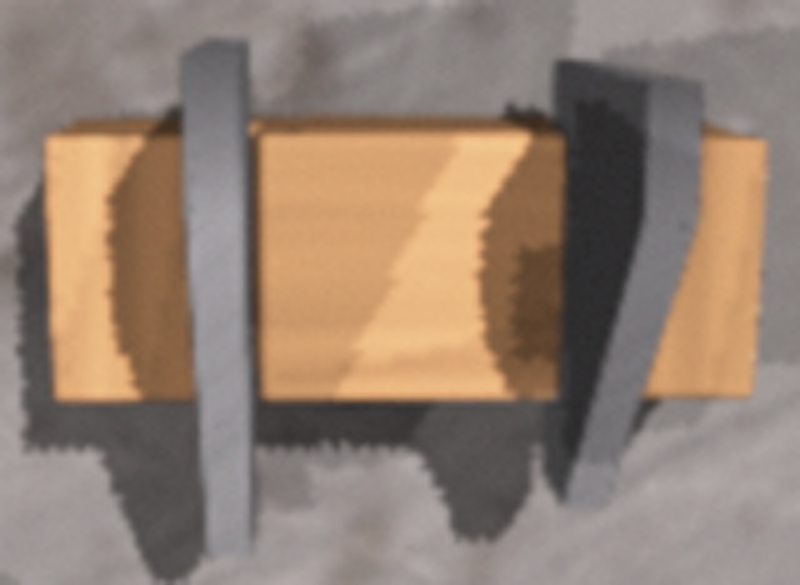

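```bash
python3 - <<'E'
from h import *
np.set_printoptions(precision=4,suppress=True)
z=np.load("w2.npz"); c=[z["K"],z["R"],z["t"]]
g=lambda x,y,zz:atz("wrist",105+(y+.5)/5-.5,265+(x+.5)/5-.5,zz,c)
B=np.array([g(45,134,.05),g(768,138,.05),g(752,400,.05),g(55,402,.05)]);print(B,B.mean(0),[np.linalg.norm(B[i]-B[i-1]) for i in range(4)])
for i,j in((3,0),(2,1),(1,0),(2,3)):
    d=B[j]-B[i];print(np.degrees(np.arctan2(d[1],d[0])))
bc=B.mean(0)
n=(g(183,48,.112)+g(247,42,.112))/2; h=(g(205,555,.054)+g(252,555,.054))/2
k=(g(188,200,.112)+g(248,200,.112))/2
print("w",np.linalg.norm(g(183,48,.112)-g(247,48,.112)),np.linalg.norm(g(205,555,.054)-g(252,555,.054)),np.linalg.norm(g(188,200,.112)-g(248,200,.112)))
d=n-h; yaw=np.degrees(np.arctan2(d[1],d[0])); print("nose",n,"heel",h,"knee",k,np.linalg.norm(d[:2]),yaw)
for yw in (30.5,31.5,32.2):
  u=np.array([np.cos(np.radians(yw)),np.sin(np.radians(yw))]); v=np.array([-u[1],u[0]])
  print(yw,"kerf",bc[:2]+.038*v,"grip from nose",n[:2]-.049*u,"heel",h[:2]+.059*u, "knee",k[:2]-.022*u)
E
```

```text
[[0.4521 0.3269 0.05  ]
 [0.5317 0.2007 0.05  ]
 [0.4838 0.1707 0.05  ]
 [0.4046 0.2969 0.05  ]] [0.4681 0.2488 0.05  ] [np.float64(0.05624642443162901), np.float64(0.14923140645371916), np.float64(0.05649405064212076), np.float64(0.1490237996434041)]
32.24016204479676
32.02930927332664
122.2193448466963
122.12425700215265
w 0.010262733800277877 0.009993988709668666 0.009760663094137414
nose [0.4878 0.3057 0.112 ] heel [0.396  0.2489 0.054 ] knee [0.4665 0.2921 0.112 ] 0.1079744200221419 31.763901480216738
30.5 kerf [0.4488 0.2816] grip from nose [0.4456 0.2808] heel [0.4469 0.2788] knee [0.4476 0.2809]
31.5 kerf [0.4482 0.2812] grip from nose [0.4461 0.2801] heel [0.4463 0.2797] knee [0.4478 0.2806]
32.2 kerf [0.4478 0.281 ] grip from nose [0.4464 0.2796] heel [0.446  0.2803] knee [0.4479 0.2803]
```

Call:
drive_tool(targets=[[[15, 21, -40, 0, 0, 0.2, 0], [15, 21, -85, 0, 0, 0.2, 0], [15, 21, -120, 0, 0, 0.2, 0], [15, 21, -145, 0, 0, 0.2, 0], [15, 21, -145, 0, 0, 0.2, 0], [15, 21, -145, 0, 0, 0.2, 1], [15, 21, -145, 0, 0, 0.2, 1], [15, 21, -145, 0, 0, 0.2, 1], [15, 21, -145, 0, 0, 0.2, 1], [15, 21, -145, 0, 0, 0.2, 1]]])

```text
time: 6.08
position: [0.4457, 0.2815, 0.1257]
orientation: [-1.57, -0.0, -1.011]
wrist_force: [-1.7, -0.8, 4.0]
width: 0.0094
```

```bash
python3 - <<'E'
from h import *
np.set_printoptions(precision=4,suppress=True)
print(r.state())
save(r.grab_frame("side"),"s3.png");save(r.grab_frame("wrist"),"w3.png")
a=cv2.imread('pics/s3.png')
cv2.imwrite('pics/s3c.png',cv2.resize(a[150:300,230:430],None,fx=4,fy=4,interpolation=cv2.INTER_CUBIC))
E
```

```text
{'time': 6.075, 'joint_positions': array([ 0.4179,  0.539 ,  1.7277, -0.0001,  0.8741,  1.4285]), 'qd': array([ 0.0002,  0.0006, -0.    , -0.0008,  0.0009, -0.0019]), 'tau': array([  0.0359, -45.0509, -17.8047,   0.0858,  -0.281 ,   0.007 ]), 'position': array([0.4457, 0.2815, 0.1257]), 'orientation': array([-1.5701, -0.0002, -1.0106]), 'wrist_force': array([-1.7221, -0.8142,  4.0145]), 'torque': array([-0.0732,  0.0695, -0.0494]), 'width': 0.00941237904241479}
```

View pics/s3c.png

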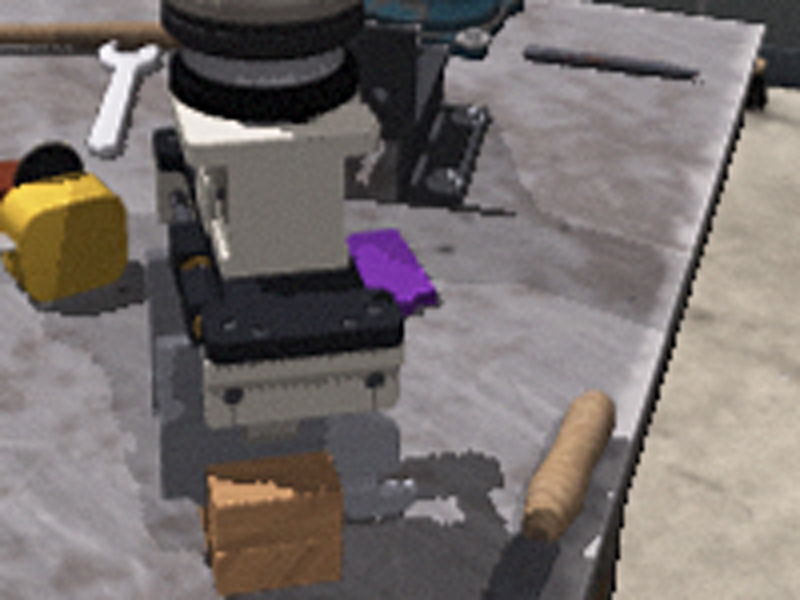

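View pics/w3.png

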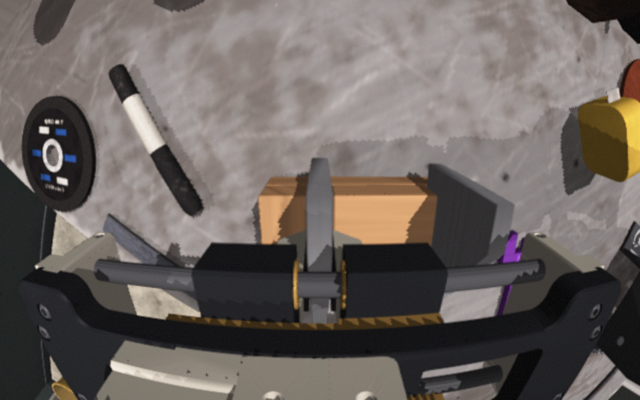

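Call:
drive_tool(targets=[[[0, 0, 15, 0, 0, 0, 1], [0, 0, 35, 0, 0, 0, 1], [0, 0, 60, 0, 0, 0, 1], [0, 0, 100, 0, 0, 0, 1], [0, 0, 130, 0, 0, 0, 1], [0, 0, 130, 0, 0, 0, 1]]])

```text
time: 6.92
position: [0.4462, 0.2818, 0.2576]
orientation: [-1.566, -0.001, -1.011]
wrist_force: [0.4, 0.3, -3.2]
width: 0.0099
```

```bash
python3 - <<'E'
from h import *
np.set_printoptions(precision=4,suppress=True)
s=r.state();print(s)
c=cam("wrist");np.savez("w4.npz",K=c[0],R=c[1],t=c[2],p=s["position"],o=s["orientation"])
save(r.grab_frame("wrist"),"w4.png");save(r.grab_frame("side"),"s4.png")
for nm in("rib_toe","rib_heel","rib_foot","rib_grip"):
   print(nm,r.pinpoint("side",nm)[:3])
a=cv2.imread('pics/w4.png')
cv2.imwrite('pics/w4c.png',cv2.resize(a[140:260,270:370],None,fx=5,fy=5,interpolation=cv2.INTER_CUBIC))
a=cv2.imread('pics/s4.png')
cv2.imwrite('pics/s4c.png',cv2.resize(a[110:290,230:430],None,fx=4,fy=3.3,interpolation=cv2.INTER_CUBIC))
E
```

```text
{'time': 6.925, 'joint_positions': array([ 0.4179,  0.3752,  1.5748, -0.    ,  1.1865,  1.4285]), 'qd': array([-0.0017,  0.0455,  0.0667, -0.0018, -0.0338, -0.0008]), 'tau': array([  0.0759, -47.0973, -25.5913,   0.0477,   0.357 ,  -0.0009]), 'position': array([0.4462, 0.2818, 0.2576]), 'orientation': array([-1.5658, -0.0008, -1.0106]), 'wrist_force': array([ 0.3838,  0.2548, -3.1882]), 'torque': array([-0.0172, -0.0202, -0.0031]), 'width': 0.009872066043564998}
rib_toe [{'position': [232.6, 295.2], 'confidence': 0.96}, {'position': [210.1, 335.1], 'confidence': 0.68}]
rib_heel [{'position': [230.7, 294.3], 'confidence': 0.91}, {'position': [201.8, 328.5], 'confidence': 0.81}]
rib_foot [{'position': [226.4, 318.8], 'confidence': 0.96}, {'position': [202.4, 300.2], 'confidence': 0.66}]
rib_grip [{'position': [217.6, 313.9], 'confidence': 0.9}, {'position': [180.9, 295.3], 'confidence': 0.66}]
```

View pics/w4c.png

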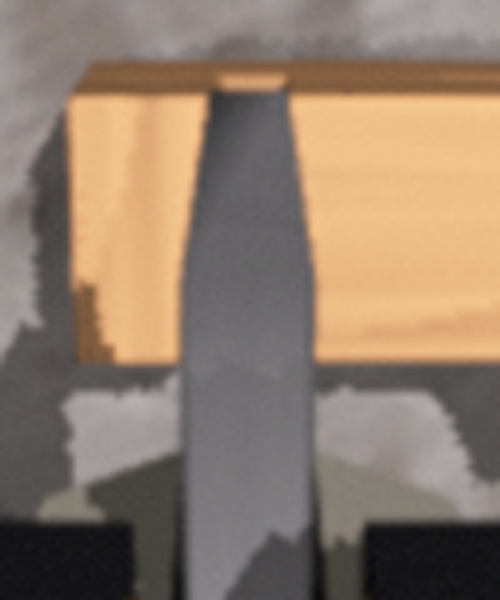

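View pics/s4c.png

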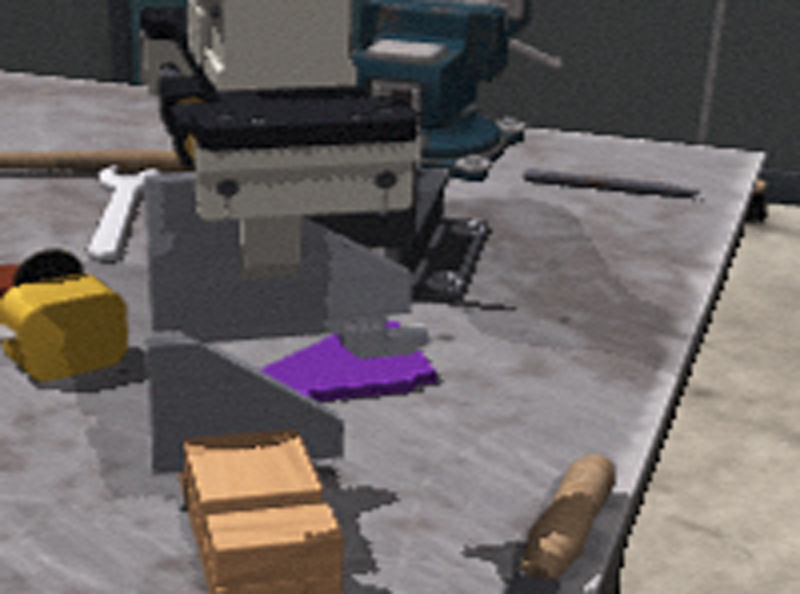

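```bash
python3 - <<'E'
from h import *
from scipy.optimize import least_squares
np.set_printoptions(precision=4,suppress=True)
z=np.load("w4.npz"); c=[z["K"],z["R"],z["t"]]
RT=Rn.from_euler("xyz",z["o"]).as_matrix(); p=z["p"]
# rib axes in tool: rib x=tool z, rib z=-tool y, rib y = -tool x?
obs=[((49,5,34),(182,275)),((49,-5,34),(315,275)),((49,5,-46),(208,90)),((49,-5,-46),(288,90))]
# columns = rib x,y,z in tool
M=np.array([[0,0,1],[-1,0,0],[0,-1,0]],float).T
print(np.linalg.det(M), RT@M)
def res(q,full=True):
    dx,dy,dz,pit=q; o=[]
    for P,(x,y) in obs:
        P=np.array(P)/1e3
        v=Rn.from_euler("y",-np.radians(pit)).apply(P)+np.array([dx,dy,dz])/1e3
        X=p+RT@(np.array([0,.047,0])+M@v)
        rc=proj("wrist",X,c); o+=[rc[0]-(140+(y+.5)/5-.5),rc[1]-(270+(x+.5)/5-.5)]
    if not full: return np.array(o)
    return np.r_[np.array(o)/.6,dx/2.,dz/1.5,pit/2]
s=least_squares(res,[0,0,0,0]);print("dx dy dz(mm) pitch nose-up",s.x, res(s.x,False))
E
```

```text
1.0 [[ 0.8471 -0.5314 -0.0046]
 [ 0.5314  0.8471 -0.002 ]
 [ 0.005  -0.0008  1.    ]]
dx dy dz(mm) pitch nose-up [-1.3995 -0.0936 -0.9169 -0.0395] [-0.0137 -0.6796 -0.0288  0.6157  0.0161 -0.1558  0.0071  0.2644]
```

```bash
cat > plan.py <<'E'
import numpy as np
# rib outline rel heel corner (x fwd, z up); foot at (54,0)
O=[(0,0),(0,22),(81,80),(108,80),(108,0),(96,0),(96,-2),(89,-8),(29,-8),(29,-18),(23,-24),(-9,-24),(-9,-12),(10,-12),(10,0)]
def dens(P,n=.5):
    o=[]
    for a,b in zip(P,P[1:]+P[:1]):
        a=np.array(a,float);b=np.array(b,float);k=max(2,int(np.hypot(*(b-a))/n))
        o+=[a+(b-a)*i/k for i in range(k)]
    return np.array(o)
D=dens(O)
def sd(p,x0,x1,z0,z1):
    dx=np.maximum(x0-p[:,0],p[:,0]-x1);dz=np.maximum(z0-p[:,1],p[:,1]-z1)
    return np.where((dx<0)&(dz<0),np.maximum(dx,dz),np.hypot(np.maximum(dx,0),np.maximum(dz,0)))
def clr(hx,hz,th):
    c,s=np.cos(np.radians(th)),np.sin(np.radians(th))
    p=np.c_[hx+D[:,0]*c-D[:,1]*s,hz+D[:,0]*s+D[:,1]*c]
    A=sd(p,-45,0,-8,0).min();B=sd(p,92,114,-8,0).min();C=sd(p,106,112,0,70).min()
    return min(A,B,C),A,B,C
E
python3 - <<'E'
from plan import *
print("35deg descent",[(hz,np.round(clr(9,hz,35),1)) for hz in(20,10,6,3,1,0,-2,-4)])
for hz in (3,1,0,-2):print("hx sweep",hz,[(hx,round(clr(hx,hz,35)[0],1)) for hx in range(2,18,2)])
for th in(35,30,25,20,15,10,7,5,3,1,0):
    b=max(((clr(hx,hz,th)[0],hx,hz) for hx in np.arange(-12,16,1) for hz in np.arange(-8,10,.5)),key=lambda q:q[0]); print(th,b,np.round(clr(*b[1:],th),1))
E
```

```text
35deg descent [(20, array([ 9.9,  9.9, 52.2, 14.7])), (10, array([ 8.5,  8.5, 47.8,  8.8])), (6, array([ 8.5,  8.6, 44.5,  8.5])), (3, array([ 8.5,  9.1, 42.1,  8.5])), (1, array([ 7.9,  7.9, 40.4,  8.5])), (0, array([ 7.4,  7.4, 39.6,  8.5])), (-2, array([ 6.2,  6.2, 38. ,  8.5])), (-4, array([ 5.1,  5.1, 36.3,  8.5]))]
hx sweep 3 [(2, np.float64(3.6)), (4, np.float64(5.0)), (6, np.float64(6.6)), (8, np.float64(8.3)), (10, np.float64(7.5)), (12, np.float64(5.5)), (14, np.float64(3.5)), (16, np.float64(1.5))]
hx sweep 1 [(2, np.float64(2.2)), (4, np.float64(3.9)), (6, np.float64(5.5)), (8, np.float64(7.1)), (10, np.float64(7.5)), (12, np.float64(5.5)), (14, np.float64(3.5)), (16, np.float64(1.5))]
hx sweep 0 [(2, np.float64(1.6)), (4, np.float64(3.3)), (6, np.float64(4.9)), (8, np.float64(6.6)), (10, np.float64(7.5)), (12, np.float64(5.5)), (14, np.float64(3.5)), (16, np.float64(1.5))]
hx sweep -2 [(2, np.float64(0.5)), (4, np.float64(2.1)), (6, np.float64(3.8)), (8, np.float64(5.4)), (10, np.float64(7.0)), (12, np.float64(5.5)), (14, np.float64(3.5)), (16, np.float64(1.5))]
35 (np.f
[... 203 characters left out ...]
.int64(4), np.float64(1.5)) [ 4.1  4.3 30.6  4.1]
20 (np.float64(2.5131969551218845), np.int64(2), np.float64(2.0)) [ 2.5  2.8 24.7  2.5]
15 (np.float64(2.0), np.int64(-1), np.float64(2.0)) [ 2.   2.  18.   2.7]
10 (np.float64(1.6454748616482833), np.int64(-3), np.float64(2.0)) [ 1.6  1.6 11.3  2.6]
7 (np.float64(1.7258478488621545), np.int64(-3), np.float64(2.0)) [1.7 1.7 7.5 1.8]
5 (np.float64(1.6932197036603045), np.int64(-4), np.float64(2.0)) [1.7 1.7 6.  2.4]
3 (np.float64(1.8045913175723916), np.int64(-4), np.float64(2.0)) [1.8 1.8 3.7 2.1]
1 (np.float64(1.908149118535971), np.int64(-5), np.float64(2.0)) [1.9 1.9 1.9 3. ]
0 (np.float64(2.0), np.int64(-8), np.float64(2.0)) [2. 2. 2. 6.]
```

```bash
cat >> h.py <<'E'
S=np.array([.5677,-.1772,.05]); YAW=97.4
OX,OZ=60.,93.8
def axes(yaw=YAW):
    a=np.radians(yaw); return np.array([np.cos(a),np.sin(a),0]),np.array([-np.sin(a),np.cos(a),0])
def tcp(hx,hz,th,y=0.):
    c,s=np.cos(np.radians(th)),np.sin(np.radians(th)); bx,by=axes()
    return S+(bx*(hx+OX*c-OZ*s)+by*y)/1e3+np.array([0,0,(hz+OX*s+OZ*c)/1e3])
def tor(th):
    bx,by=axes()
    return Rn.from_rotvec(-np.radians(th)*by)*Rn.from_euler("xyz",[-np.pi/2,0,np.radians(YAW-90)])
def inv(p,o):
    R=Rn.from_euler("xyz",o); 
    bx,by=axes(); z=-R.as_matrix()[:,1]; x=R.as_matrix()[:,2]
    th=np.degrees(np.arctan2(x[2],z[2])); v=(np.array(p)-S)*1e3
    c,s=np.cos(np.radians(th)),np.sin(np.radians(th))
    return v@bx-(OX*c-OZ*s), v[2]-(OX*s+OZ*c), th, v@by, np.degrees(np.arctan2(-R.as_matrix()[1,0],-R.as_matrix()[0,0]))%360, 
def shift(p0,o0,hx,hz,th,y=0.):
    R0=Rn.from_euler("xyz",o0)
    return np.round((tcp(hx,hz,th,y)-np.array(p0))*1e3,1), np.round(np.degrees((tor(th)*R0.inv()).as_rotvec()),1)
E
python3 - <<'E'
from h import *
s=r.state();p,o=s["position"],s["orientation"];print(s["time"],p,o)
print(shift(p,o,9,100,0),shift(p,o,9,60,0),shift(p,o,9,60,35)); print(inv(tcp(9,60,20,1),tor(20).as_euler("xyz")))
E
```

```text
7.225 [0.44501114 0.28112243 0.25377905] [-1.57370679e+00  3.25748460e-04 -1.01068701e+00]
(array([ 113.8, -389.9,  -10. ]), array([ 0.2, -0.1, 65.3])) (array([ 113.8, -389.9,  -50. ]), array([ 0.2, -0.1, 65.3])) (array([ 122.1, -454. ,  -32.5]), array([ 33.5, -15.8,  63.1]))
(np.float64(9.000000000000028), np.float64(60.00000000000004), np.float64(20.000000000000007), np.float64(0.9999999999999696), np.float64(187.4))
```

Call:
drive_tool(targets=[[[10, -30, 25, 0, 0, 8, 1], [114, -390, 25, 0, 0, 65.3, 1], [114, -390, 25, 0, 0, 65.3, 1], [114, -390, 25, 0, 0, 65.3, 1], [114, -390, 25, 0, 0, 65.3, 1], [114, -390, 25, 0, 0, 65.3, 1], [114, -390, 25, 0, 0, 65.3, 1], [114, -390, 25, 0, 0, 65.3, 1], [114, -390, 25, 0, 0, 65.3, 1], [114, -390, 25, 0, 0, 65.3, 1]]])

```text
time: 8.48
position: [0.5591, -0.108, 0.2794]
orientation: [-1.569, 0.002, 0.129]
wrist_force: [-0.5, 0.3, -2.9]
width: 0.0095
```

```bash
python3 - <<'E'
from h import *
np.set_printoptions(precision=4,suppress=True)
s=r.state();p,o=s["position"],s["orientation"];print(s["time"],p,o,s["joint_positions"],s["wrist_force"],s["width"]);print(inv(p,o))
c=cam("wrist");np.savez("w5.npz",K=c[0],R=c[1],t=c[2],p=p,o=o)
save(r.grab_frame("wrist"),"w5.png")
s=r.state();p,o=s["position"],s["orientation"]
print(shift(p,o,9,60,35))
a=cv2.imread('pics/w5.png')
cv2.imwrite('pics/w5c.png',cv2.resize(a[70:250,230:410],None,fx=3.3,fy=3.3,interpolation=cv2.INTER_CUBIC))
E
```

```text
8.475 [ 0.5591 -0.108   0.2794] [-1.5695  0.0016  0.129 ] [-0.3256  0.4344  1.4179  0.0005  1.2913 -0.4547] [-0.5026  0.3263 -2.9279] 0.00949297393556434
(np.float64(9.845265699458984), np.float64(135.48616172510629), np.float64(0.07695388119458806), np.float64(-0.39949055055993976), np.float64(187.38883323969011))
(array([  8. , -65.3, -58.5]), array([34.7,  4.5, -0.1]))
```

View pics/w5c.png

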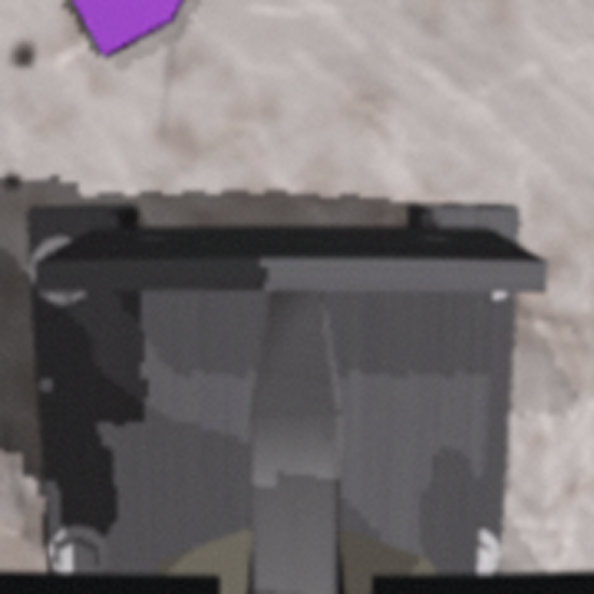

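Call:
drive_tool(targets=[[[2, -16, -10, 8.7, 1.1, 0, 1], [4, -33, -25, 17.4, 2.2, 0, 1], [6, -50, -40, 26, 3.4, 0, 1], [8, -65, -58, 34.7, 4.5, 0, 1], [8, -65, -58, 34.7, 4.5, 0, 1], [8, -65, -58, 34.7, 4.5, 0, 1], [8, -65, -58, 34.7, 4.5, 0, 1]]])

```text
time: 9.4
position: [0.568, -0.1721, 0.2241]
orientation: [-0.963, -0.002, 0.131]
wrist_force: [0.6, -0.1, -3.2]
width: 0.0099
```

```bash
cat > look.py <<'E'
from h import *
import sys
np.set_printoptions(precision=4,suppress=True)
s=r.state();p,o=s["position"],s["orientation"];print(s["time"],p,o,"q",s["joint_positions"],"F",s["wrist_force"],"M",s["torque"],s["width"]);print("heel x,z,th,y,yaw",np.round(inv(p,o),2))
if len(sys.argv)>1:
    n=sys.argv[1]
    c=cam("wrist");np.savez(n+".npz",K=c[0],R=c[1],t=c[2],p=p,o=o)
    for k in sys.argv[2:]:
        im=r.grab_frame(k); save(im,f"{n}_{k}.png")
        a=im[:,:,::-1]
        if k=="side": a=cv2.resize(a[100:220,250:400],None,fx=5,fy=5,interpolation=cv2.INTER_CUBIC)
        if k=="top": a=cv2.resize(a[110:230,370:500],None,fx=5,fy=5,interpolation=cv2.INTER_CUBIC)
        if k=="wrist": a=a[:, :]
        cv2.imwrite(f"pics/{n}_{k}c.png",a)
E
python3 look.py a1 side top wrist
```

```text
9.4 [ 0.568  -0.1721  0.2241] [-0.9633 -0.0023  0.1314] q [-0.608   0.6947  1.2453  0.4377  1.632  -0.8099] F [ 0.5797 -0.0629 -3.2152] M [-0.5822 -0.1831 -0.0268] 0.009910660025170465
heel x,z,th,y,yaw [  9.35  62.82  34.81  -0.96 187.53]
```

View pics/a1_sidec.png

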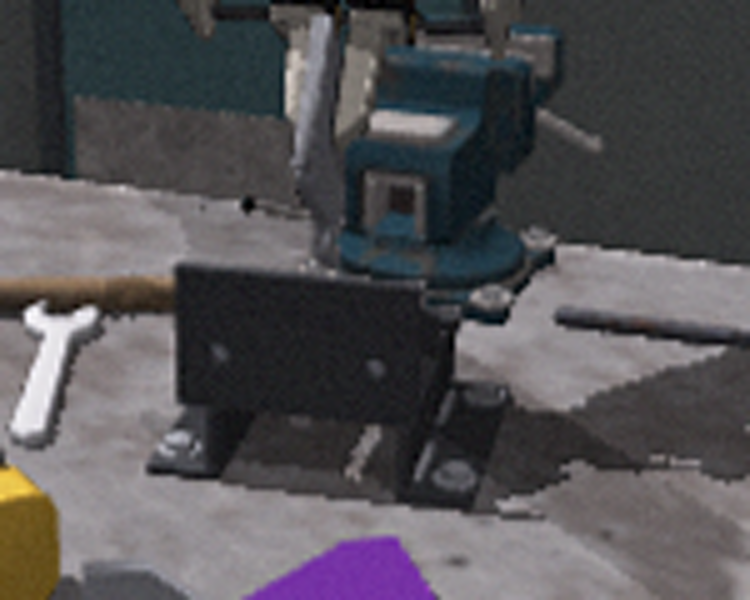

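View pics/a1_topc.png

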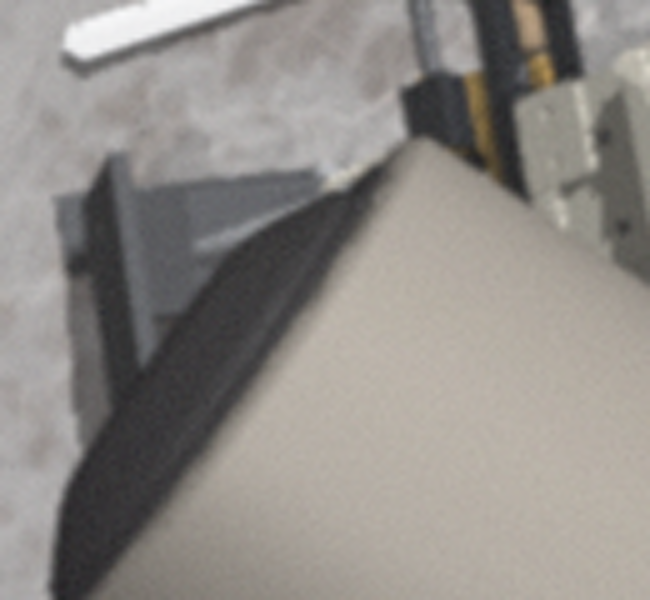

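View pics/a1_wristc.png

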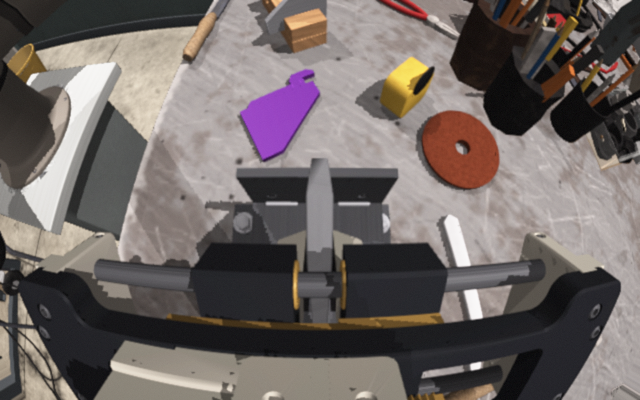

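```bash
python3 - <<'E'
from h import *
for a,b in (((105,322),(132,555)),((104,358),(180,575)),((126,318),(145,505))): print(tri([ray("side",*a),ray("top",*b)]))
s=r.state();p,o=s["position"],s["orientation"]
print(inv(p,o)); 
for q in((9,28,35),(9,20,35),(9,10,35),(9,2,35)): print(q,shift(p,o,*q))
E
```

```text
(array([ 0.6237156 , -0.38267786,  0.17293203]), [np.float64(0.001537456795823624), np.float64(0.001537456795823561)])
(array([ 0.51637632, -0.40917957,  0.18141458]), [np.float64(0.003788900587344624), np.float64(0.003788900587344644)])
(array([ 0.60828796, -0.29948495,  0.12704237]), [np.float64(0.000536507675805401), np.float64(0.0005365076758053213)])
(np.float64(8.930266066897818), np.float64(62.333030778627275), np.float64(34.86618113136786), np.float64(-0.6781844714429074), np.float64(187.48604832600284))
(9, 28, 35) (array([ -0.6,  -0.3, -34.3]), array([ 0.1,  0.1, -0.1]))
(9, 20, 35) (array([ -0.6,  -0.3, -42.3]), array([ 0.1,  0.1, -0.1]))
(9, 10, 35) (array([ -0.6,  -0.3, -52.3]), array([ 0.1,  0.1, -0.1]))
(9, 2, 35) (array([ -0.6,  -0.3, -60.3]), array([ 0.1,  0.1, -0.1]))
```

Call:
drive_tool(targets=[[[-0.6, -0.3, -20, 0, 0, 0, 1], [-0.6, -0.3, -34, 0, 0, 0, 1], [-0.6, -0.3, -34, 0, 0, 0, 1], [-0.6, -0.3, -34, 0, 0, 0, 1]]])

```text
time: 10.05
position: [0.567, -0.174, 0.1881]
orientation: [-0.96, 0.0, 0.129]
wrist_force: [-0.1, -0.4, -2.5]
width: 0.0099
```

```bash
python3 look.py a2 side wrist
```

```text
10.05 [ 0.567  -0.174   0.1881] [-0.9598  0.      0.1288] q [-0.612   0.7326  1.2797  0.4371  1.5709 -0.8405] F [-0.0818 -0.3509 -2.5   ] M [-0.6223 -0.1767  0.0146] 0.009856345680893951
heel x,z,th,y,yaw [  7.9   26.83  35.01   0.29 187.38]
```

View pics/a2_wristc.png

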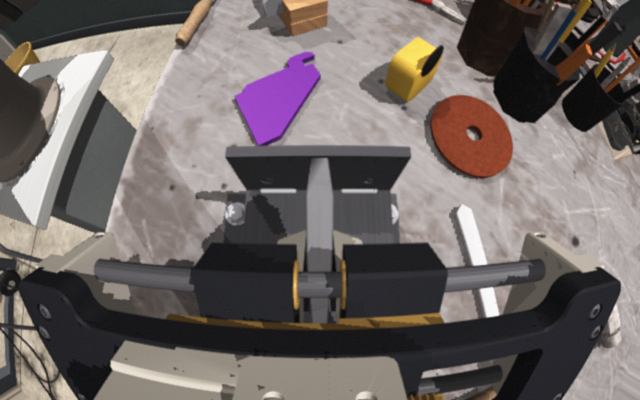

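Call:
drive_tool(targets=[[[0, 1, -3, 0, 0, 0, 1], [0, 1, -6, 0, 0, 0, 1], [0, 1, -8, 0, 0, 0, 1], [0, 1, -8, 0, 0, 0, 1]]])

```text
time: 10.65
position: [0.5668, -0.1729, 0.18]
orientation: [-0.96, 0.0, 0.129]
wrist_force: [0.2, -0.6, -3.3]
width: 0.0097
```

```bash
python3 look.py
```

```text
10.65 [ 0.5668 -0.1729  0.18  ] [-0.9599  0.0002  0.129 ] q [-0.6107  0.7402  1.2891  0.4375  1.5551 -0.8465] F [ 0.172  -0.6448 -3.3393] M [-0.6429 -0.1278  0.0307] 0.009692878931143192
heel x,z,th,y,yaw [  9.05  18.78  35.     0.29 187.39]
```

Call:
drive_tool(targets=[[[0, 0, -3, 0, 0, 0, 1], [0, 0, -6, 0, 0, 0, 1], [0, 0, -9, 0, 0, 0, 1], [0, 0, -9, 0, 0, 0, 1]]])

```text
time: 11.15
position: [0.5668, -0.1729, 0.1709]
orientation: [-0.96, 0.0, 0.129]
wrist_force: [-0.1, 0.3, -2.2]
width: 0.0097
```

```bash
python3 look.py a3 side
```

```text
11.15 [ 0.5668 -0.1729  0.1709] [-0.9597  0.0003  0.129 ] q [-0.6107  0.7504  1.2967  0.4377  1.5392 -0.8541] F [-0.0642  0.3415 -2.2144] M [-0.6974 -0.1912 -0.0063] 0.009675536950917345
heel x,z,th,y,yaw [  9.09   9.65  35.01   0.32 187.39]
```

View pics/a3_sidec.png

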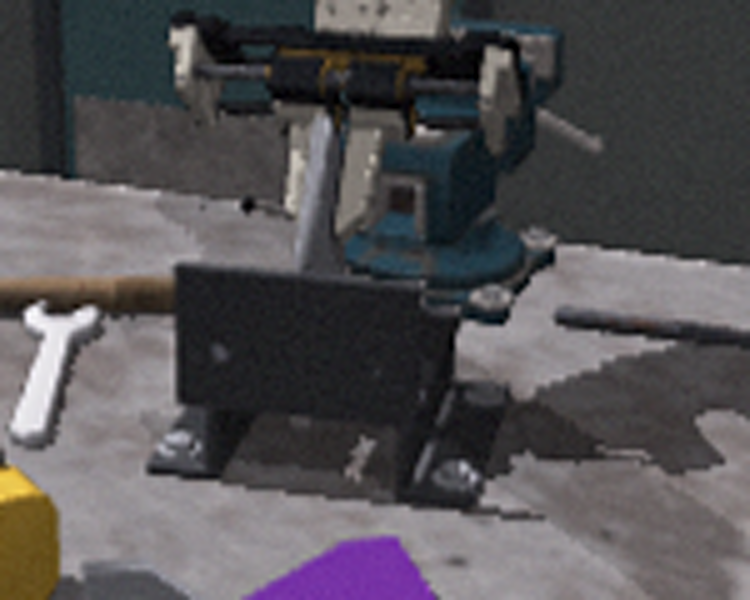

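Call:
drive_tool(targets=[[[0, 0, -3, 0, 0, 0, 1], [0, 0, -6, 0, 0, 0, 1], [0, 0, -7.3, 0, 0, 0, 1], [0, 0, -7.3, 0, 0, 0, 1]]])

```text
time: 11.7
position: [0.5669, -0.1729, 0.1638]
orientation: [-0.96, 0.0, 0.129]
wrist_force: [-0.4, 0.5, -2.1]
width: 0.0099
```

```bash
python3 look.py; python3 - <<'E'
from h import *
s=r.state();p,o=s["position"],s["orientation"]
for q in((7.5,2.3,32.5),(6,2,30),(4,1.8,25),(2,2,20),(-.5,2,15),(-2.5,2,10),(-3.5,2,6),(-4.5,2,3),(-6,2,0)): print(q,*[a.tolist() for a in shift(p,o,*q)])
E
```

```text
11.7 [ 0.5669 -0.1729  0.1638] [-0.9599  0.      0.129 ] q [-0.6107  0.7585  1.3022  0.438   1.5265 -0.86  ] F [-0.3816  0.5463 -2.1214] M [-0.6016 -0.2039  0.0189] 0.009867104499487925
heel x,z,th,y,yaw [  9.01   2.56  35.     0.24 187.39]
(7.5, 2.3, 32.5) [-0.2, 3.4, -0.2] [-2.5, -0.3, 0.0]
(6, 2, 30) [-0.6, 6.7, -0.6] [-5.0, -0.6, 0.0]
(4, 1.8, 25) [-1.6, 14.3, -1.6] [-9.9, -1.3, 0.0]
(2, 2, 20) [-2.6, 21.8, -3.1] [-14.9, -1.9, 0.0]
(-0.5, 2, 15) [-3.5, 28.6, -5.7] [-19.8, -2.6, 0.0]
(-2.5, 2, 10) [-4.4, 35.7, -9.0] [-24.8, -3.2, 0.0]
(-3.5, 2, 6) [-5.2, 41.7, -12.3] [-28.8, -3.7, 0.0]
(-4.5, 2, 3) [-5.7, 45.8, -15.0] [-31.7, -4.1, 0.0]
(-6, 2, 0) [-6.2, 49.3, -18.0] [-34.7, -4.5, 0.0]
```

Call:
drive_tool(targets=[[[-0.2, 3.4, -0.2, -2.5, -0.3, 0, 1], [-0.6, 6.7, -0.6, -5, -0.6, 0, 1], [-1.1, 10.5, -1.1, -7.5, -1, 0, 1], [-1.6, 14.3, -1.6, -9.9, -1.3, 0, 1], [-2.1, 18, -2.3, -12.4, -1.6, 0, 1], [-2.6, 21.8, -3.1, -14.9, -1.9, 0, 1], [-2.6, 21.8, -3.1, -14.9, -1.9, 0, 1]]])

```text
time: 12.58
position: [0.5643, -0.1503, 0.1613]
orientation: [-1.222, 0.0, 0.13]
wrist_force: [-0.3, -0.7, -2.2]
width: 0.0098
```

```bash
python3 look.py; python3 - <<'E'
from h import *
s=r.state();p,o=s["position"],s["orientation"]
for q in((-.5,2,15),(-2.5,2,10),(-3.5,2,6),(-4.5,2,3),(-6,2,0)): print(q,*[a.tolist() for a in shift(p,o,*q)])
E
```

```text
12.575 [ 0.5643 -0.1503  0.1613] [-1.2218  0.0002  0.13  ] q [-0.5122  0.6554  1.4244  0.289   1.2881 -0.7551] F [-0.2736 -0.6616 -2.2151] M [-0.3152 -0.1498 -0.0078] 0.009813888127141476
heel x,z,th,y,yaw [  2.76   2.63  19.99  -0.09 187.45]
(-0.5, 2, 15) [-0.9, 6.0, -3.2] [-5.0, -0.7, -0.0]
(-2.5, 2, 10) [-1.8, 13.1, -6.5] [-9.9, -1.3, -0.0]
(-3.5, 2, 6) [-2.6, 19.1, -9.7] [-13.9, -1.8, -0.0]
(-4.5, 2, 3) [-3.1, 23.2, -12.5] [-16.9, -2.2, -0.0]
(-6, 2, 0) [-3.6, 26.7, -15.5] [-19.8, -2.6, -0.0]
```

Call:
drive_tool(targets=[[[-0.4, 3, -1.5, -2.5, -0.3, 0, 1], [-0.9, 6, -3.2, -5, -0.7, 0, 1], [-1.3, 9.6, -4.8, -7.5, -1, 0, 1], [-1.8, 13.1, -6.5, -9.9, -1.3, 0, 1], [-1.8, 13.1, -6.5, -9.9, -1.3, 0, 1]]])

```text
time: 13.2
position: [0.5624, -0.1374, 0.1543]
orientation: [-1.396, 0.001, 0.13]
wrist_force: [0.1, 0.7, -2.6]
width: 0.01
```

```bash
python3 look.py; python3 - <<'E'
from h import *
s=r.state();p,o=s["position"],s["orientation"]
for q in((-2.5,2,10),(-3,2,8),(-3.5,2,6),(-4.5,2,3),(-6,2,0)): print(q,*[a.tolist() for a in shift(p,o,*q)])
E
```

```text
13.2 [ 0.5624 -0.1374  0.1543] [-1.396   0.0006  0.1297] q [-0.4368  0.6092  1.5013  0.1626  1.1312 -0.6431] F [ 0.0519  0.7046 -2.5977] M [-0.1997 -0.0802 -0.0481] 0.009978369493109974
heel x,z,th,y,yaw [ -2.62   1.54  10.02   0.15 187.43]
(-2.5, 2, 10) [0.1, 0.2, 0.4] [-0.0, -0.0, -0.0]
(-3, 2, 8) [-0.3, 3.2, -1.1] [-2.0, -0.3, -0.0]
(-3.5, 2, 6) [-0.6, 6.2, -2.8] [-4.0, -0.5, -0.0]
(-4.5, 2, 3) [-1.2, 10.3, -5.5] [-7.0, -0.9, -0.0]
(-6, 2, 0) [-1.6, 13.8, -8.5] [-9.9, -1.3, -0.0]
```

Call:
drive_tool(targets=[[[-0.3, 3.2, -1.1, -2, -0.3, 0, 1], [-0.6, 6.2, -2.8, -4, -0.5, 0, 1], [-0.9, 8.3, -4.1, -5.5, -0.7, 0, 1], [-1.2, 10.3, -5.5, -7, -0.9, 0, 1], [-1.2, 10.3, -5.5, -7, -0.9, 0, 1]]])

```text
time: 13.82
position: [0.5612, -0.1272, 0.1488]
orientation: [-1.52, 0.001, 0.13]
wrist_force: [0.9, -0.5, -2.6]
width: 0.0099
```

```bash
python3 look.py; python3 - <<'E'
from h import *
s=r.state();p,o=s["position"],s["orientation"]
for q in((-5,2,1.5),(-6,2,0),(-6.5,1,0),(-6.5,0,0)): print(q,*[a.tolist() for a in shift(p,o,*q)])
E
```

```text
13.825 [ 0.5612 -0.1272  0.1488] [-1.5199  0.0006  0.1297] q [-0.3756  0.5865  1.5525  0.0516  1.0283 -0.5325] F [ 0.8755 -0.4926 -2.6499] M [-0.0487 -0.1143 -0.0231] 0.009866446625477693
heel x,z,th,y,yaw [ -4.69   2.03   2.91  -0.02 187.43]
(-5, 2, 1.5) [-0.3, 2.0, -1.4] [-1.4, -0.2, -0.0]
(-6, 2, 0) [-0.5, 3.5, -3.0] [-2.9, -0.4, -0.0]
(-6.5, 1, 0) [-0.4, 3.0, -4.0] [-2.9, -0.4, -0.0]
(-6.5, 0, 0) [-0.4, 3.0, -5.0] [-2.9, -0.4, -0.0]
```

Call:
drive_tool(targets=[[[-0.3, 2, -1.4, -1.4, -0.2, 0, 1], [-0.5, 3.5, -3, -2.9, -0.4, 0, 1], [-0.4, 2.7, -4, -2.9, -0.4, 0, 1], [-0.4, 2.6, -5, -2.9, -0.4, 0, 1], [-0.4, 2.6, -5.5, -2.9, -0.4, 0, 1], [-0.4, 2.6, -5.5, -2.9, -0.4, 0, 1]]])

```text
time: 14.58
position: [0.561, -0.1252, 0.1437]
orientation: [-1.571, -0.0, 0.129]
wrist_force: [-2.0, 1.5, 1.8]
width: 0.0098
```

```bash
python3 look.py a4 wrist side
```

```text
14.575 [ 0.561  -0.1252  0.1437] [-1.5708 -0.0005  0.1287] q [-0.3531  0.5842  1.5733  0.0003  0.9837 -0.4819] F [-1.9672  1.5448  1.8384] M [0.2622 0.1682 0.0185] 0.009787267626169346
heel x,z,th,y,yaw [ -7.59  -0.09   0.    -0.02 187.37]
```

View pics/a4_wristc.png

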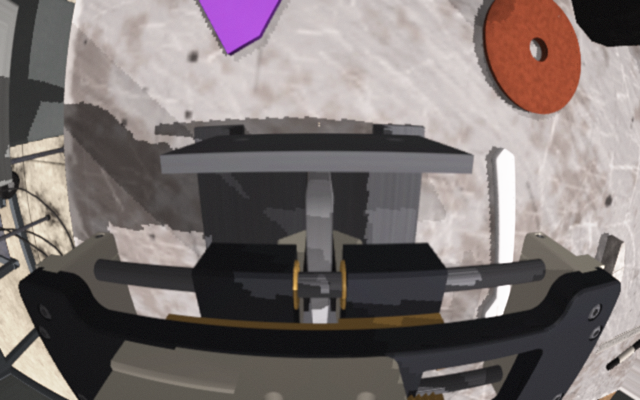

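View pics/a4_sidec.png

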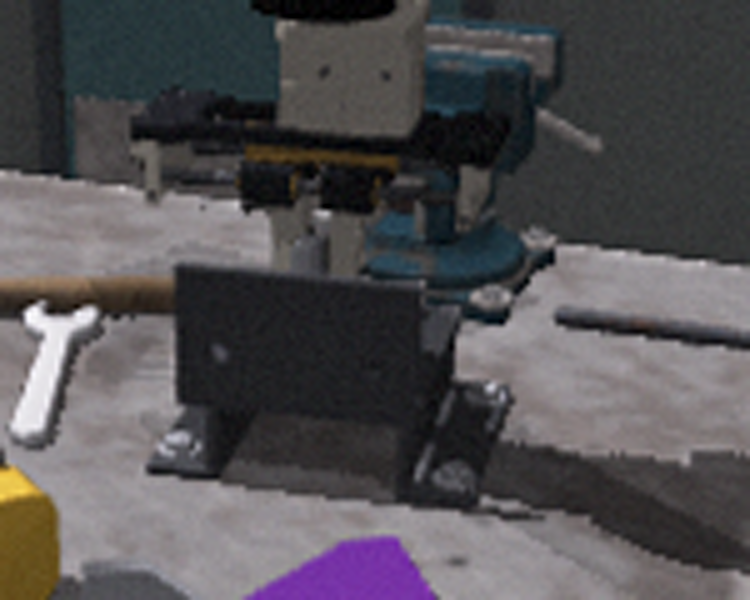

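Call:
drive_tool(targets=[[[0, 0.6, -1.5, 0, 0, 0, 1], [0, 0.6, -1.5, 0, 0, 0, 1], [0, 0.6, -1.5, 0, 0, 0, 1]]])

```text
time: 15.05
position: [0.561, -0.1251, 0.1436]
orientation: [-1.572, -0.001, 0.129]
wrist_force: [-5.2, -0.1, 12.5]
width: 0.0095
```

```bash
python3 look.py
```

```text
15.05 [ 0.561  -0.1251  0.1436] [-1.5722 -0.0011  0.1288] q [-0.3524  0.5839  1.5742 -0.0009  0.9819 -0.4807] F [-5.1697 -0.1399 12.4538] M [0.1916 1.0601 0.0009] 0.009531169667616576
heel x,z,th,y,yaw [ -7.61  -0.1   -0.08  -0.05 187.38]
```

Call:
drive_tool(targets=[[[-0.8, 0, 1.2, 0, 0, 0, 1], [-0.8, 0, 1.2, 0, 0, 0, 1], [-0.8, 0, 1.2, 0, 0, 0, 1]]])

```text
time: 15.42
position: [0.5607, -0.125, 0.1437]
orientation: [-1.572, -0.002, 0.129]
wrist_force: [-0.6, -1.7, 6.6]
width: 0.0104
```

```bash
python3 look.py
```

```text
15.425 [ 0.5607 -0.125   0.1437] [-1.572  -0.0017  0.1288] q [-0.3527  0.5831  1.5755 -0.0003  0.9809 -0.4813] F [-0.5838 -1.6751  6.5881] M [ 0.0068  0.0311 -0.0209] 0.010430613563568046
heel x,z,th,y,yaw [ -7.46  -0.05  -0.07   0.26 187.38]
```

Call:
drive_tool(targets=[[[0, 0, 0.5, 0, 0, 0, 0.5], [0, 0, 0.5, 0, 0, 0, 0], [0, 0, 0.5, 0, 0, 0, -0.3], [0, 0, 0.5, 0, 0, 0, -0.3], [0, 0, 0.5, 0, 0, 0, -0.3]]])

```text
time: 16.05
position: [0.5601, -0.1245, 0.1434]
orientation: [-1.571, -0.0, 0.129]
wrist_force: [0.0, -0.3, -0.1]
width: 0.0551
```

```bash
python3 look.py a5 wrist
```

```text
16.05 [ 0.5601 -0.1245  0.1434] [-1.5708 -0.      0.1289] q [-0.3523  0.5832  1.5762  0.0001  0.9822 -0.4812] F [ 0.0405 -0.3007 -0.1152] M [ 0.0012 -0.1137  0.0091] 0.05510695222466971
heel x,z,th,y,yaw [ -6.75  -0.35   0.     0.74 187.39]
```

View pics/a5_wristc.png

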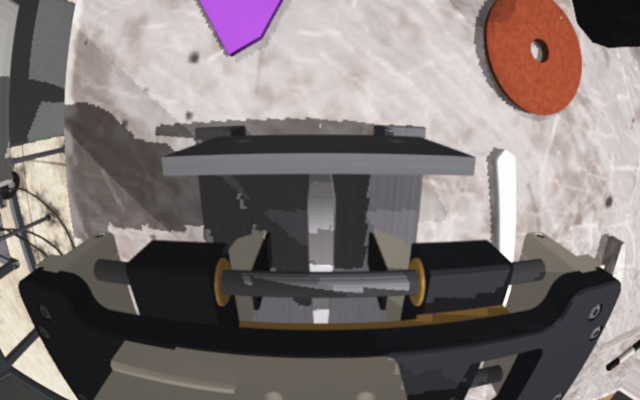

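Call:
drive_tool(targets=[[[0, 0, 15, 0, 0, 0, -0.3], [0, 0, 40, 0, 0, 0, -0.3], [0, 0, 80, 0, 0, 0, -0.3], [0, 0, 127, 0, 0, 0, -0.3], [0, 0, 127, 0, 0, 0, -0.3], [0, 0, 127, 0, 0, 0, -0.3]]])

```text
time: 16.85
position: [0.5598, -0.1244, 0.2707]
orientation: [-1.571, -0.0, 0.129]
wrist_force: [-0.4, -0.6, -0.8]
width: 0.0599
```

```bash
python3 look.py a6 wrist side; python3 - <<'E'
import cv2
a=cv2.imread('pics/a6_wrist.png')
cv2.imwrite('pics/a6c.png',cv2.resize(a[65:245,230:420],None,fx=3.3,fy=3.3,interpolation=cv2.INTER_CUBIC))
E
```

```text
16.85 [ 0.5598 -0.1244  0.2707] [-1.5709 -0.0003  0.1289] q [-0.3523  0.4476  1.4212  0.      1.2725 -0.4812] F [-0.4231 -0.5737 -0.8481] M [ 0.01   -0.0676  0.0122] 0.05993593179144915
heel x,z,th,y,yaw [ -6.66 126.95  -0.01   1.01 187.38]
```

View pics/a6c.png

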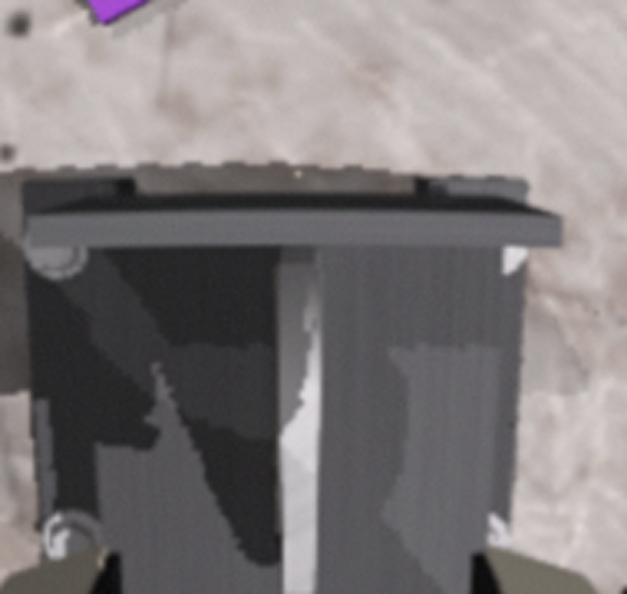

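View pics/a6_sidec.png

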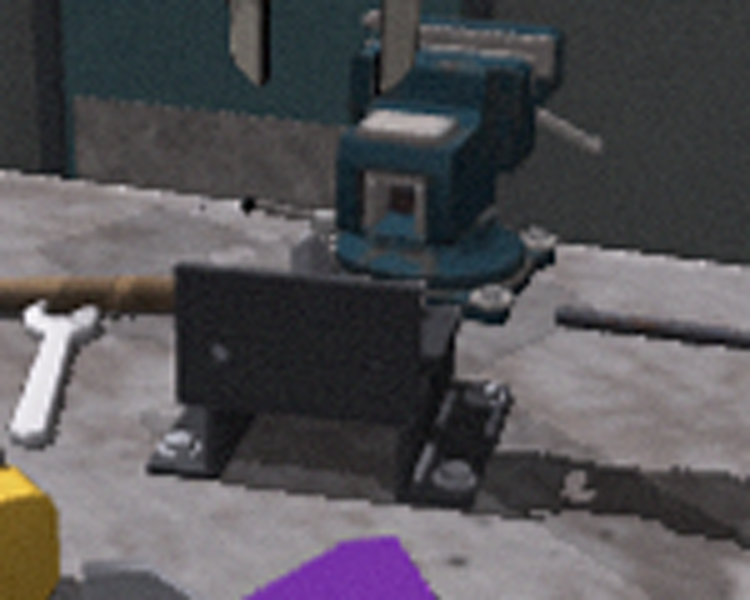

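Call:
drive_tool(targets=[[[0, 0, 50, 0, 0, 0, -0.3], [-170, -100, 60, 0, 0, -30, -0.3], [-170, -100, 60, 0, 0, -30, -0.3], [-170, -100, 60, 0, 0, -30, -0.3], [-170, -100, 60, 0, 0, -30, -0.3], [-300, -330, 40, 0, 0, -60, -0.3], [-300, -330, 40, 0, 0, -60, -0.3], [-300, -330, 40, 0, 0, -60, -0.3], [-300, -330, 40, 0, 0, -60, -0.3], [-300, -330, 40, 0, 0, -60, -0.3], [-300, -330, 40, 0, 0, -60, -0.3]]])

```text
time: 18.32
position: [0.2603, -0.4545, 0.3094]
orientation: [-1.57, 0.002, -0.919]
wrist_force: [0.4, -0.4, 0.7]
width: 0.0598
```

```bash
python3 look.py a7 top side; python3 - <<'E'
from h import *
import plan
bx,by=axes()
# overlay the seated rib model on both
def W(x,y,z): return S+(bx*x+by*y)/1e3+np.array([0,0,z/1e3])
for n,off in(("top",(370,110)),("side",(250,100))):
    im=cv2.imread(f"pics/a7_{n}c.png")
    for yy,col in((5,(0,255,0)),(-5,(0,0,255))):
        pts=[]
        for x,z in plan.O[:6]:
            rc=proj(n,W(x-7,yy+.3,z)); pts.append([(rc[1]-off[0]+.5)*5,(rc[0]-off[1]+.5)*5])
        cv2.polylines(im,[np.int32(pts)],False,col,1)
    cv2.imwrite(f"pics/a7_{n}o.png",im)
c=np.load("a6.npz");c=[c["K"],c["R"],c["t"]]
im=cv2.imread("pics/a6c.png")
for yy,col in((5,(0,255,0)),(-5,(0,0,255))):
    pts=[]
    for x,z in plan.O[:6]:
        rc=proj("wrist",W(x-7,yy+.3,z),c); pts.append([(rc[1]-230+.5)*3.3,(rc[0]-65+.5)*3.3])
    cv2.polylines(im,[np.int32(pts)],False,col,1)
cv2.imwrite("pics/a6o.png",im)
E
```

```text
18.325 [ 0.2603 -0.4545  0.3094] [-1.5696  0.0021 -0.9187] q [-1.1974  0.3277  1.4966  0.0006  1.3197 -0.2788] F [ 0.431  -0.3992  0.7044] M [-0.0541 -0.0352  0.0171] 0.05984073710821049
heel x,z,th,y,yaw [-295.29  165.51    0.07  340.55  127.36]
```

View pics/a7_topo.png

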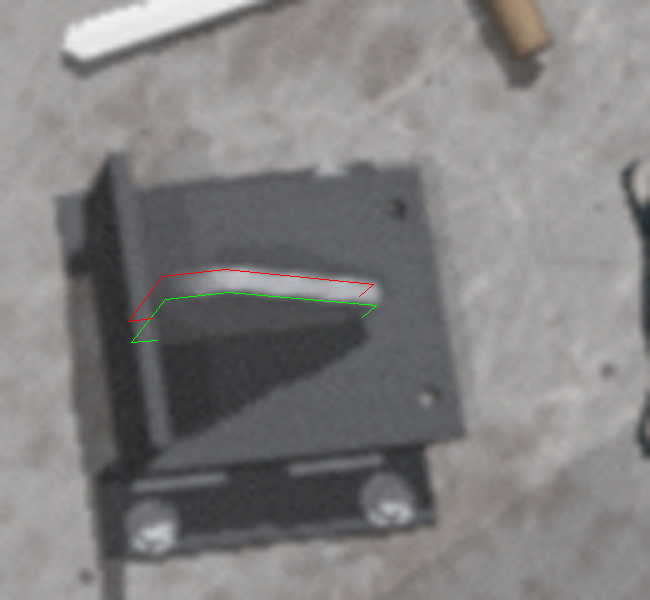

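View pics/a6o.png

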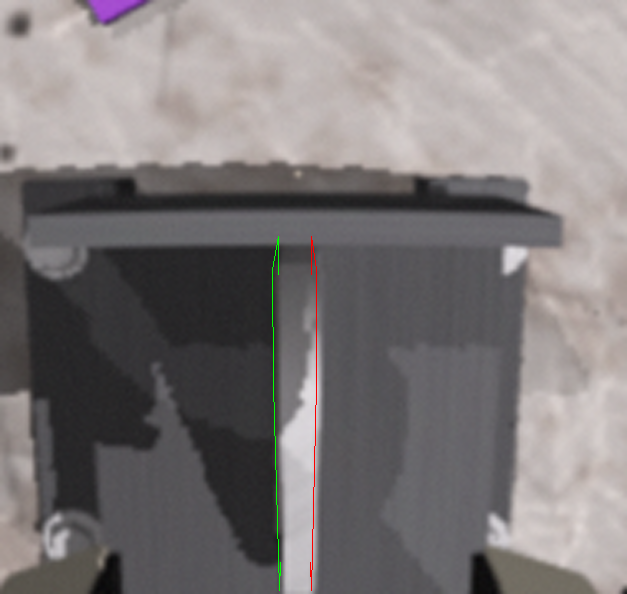

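View pics/a7_side.png

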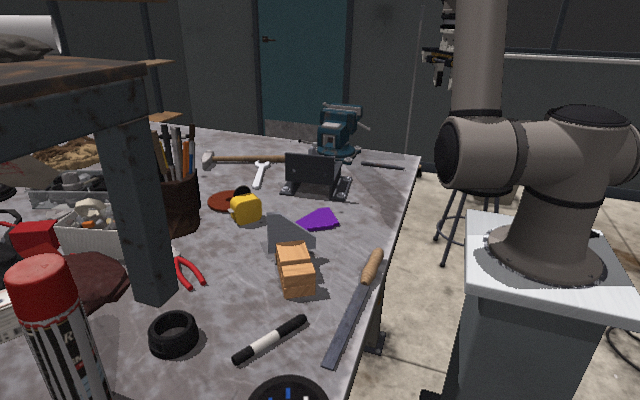

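View pics/a7_sideo.png

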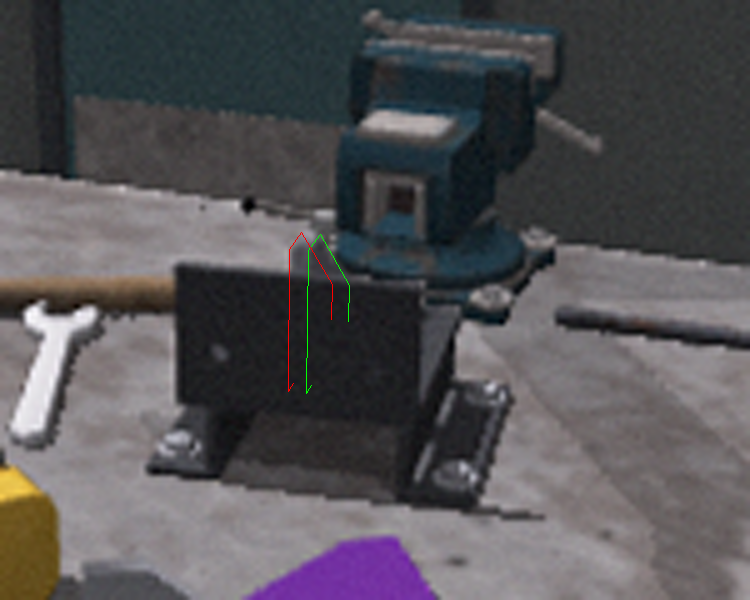

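```bash
python3 -c "
from station import r
print(r.job_done(), r.state()['time'])"
```

```text
the job is handed in; nothing more can be done
the job is handed in; nothing more can be done
```

I lifted the hooked rib out of its kerf and leaned it 35° nose up. I then threaded the hook down through the slot, whose true end I had measured with the wrist camera, and drew the rib back while tipping it level. After that I released it, backed the arm well clear, and handed the job in at about 18.4 s of the 58 s allowed.

**Seating:** There was no contact force while threading and tipping. With the gripper level, a 12 N downward press did not move the rib. The height worked out from the gripper position put its foot line within about 0.1 mm of the top plate.

**After release:** The rib stands upright in the slot, and the plain rib still stands in its kerf.

**Disagreements:** The camera overlays of the seated rib were off by about 1–2 mm. The wrist view put the rib about 1.3 mm to one side and up to 2 mm toward the upright plate, while the top view put it slightly the other way along the slot. All of these lie within the stated play. I did not see the hook itself under the plate; that it has caught follows from the heights and positions measured during the move.

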